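Refit the strainer cassette in the filter box

ROBOT

A 6-joint arm with a two-finger parallel gripper is mounted at the origin on a cart in front of the work surface, level with it; the furniture and walls round the work are solid. World frame = base frame: x ahead of the robot, y to its left, z up, the work surface at z = 0. Lengths are in mm, angles in rad, forces in N, time in s.
With the tool pointing down it reaches from about 275 to 1000 mm from the base axis. Payload 8.4 kg.
Tool frame: the origin (TCP) lies on the centre line of the jaws, within the pads' length; the fingertips stand 17 mm ahead of it and the grasp point (between the pads) lies 2 mm behind it; z points along the fingers, y is the line along which they close (so a half turn about z gives the same grasp; the last joint's range is limited). The gripper opens to 85 mm and grips with 20 to 120 N. Pads are 22 mm wide; open, the fingers measure 114 mm over their backs; the gripper's body (76 mm by 85 mm) begins 54 mm behind the grasp point. The pads swing forward as they close: fully open they stand 13 mm farther back than shut.
Start: joints at [-1.213, 0.353, 1.633, -0, 1.155, -0.002], TCP at [220.053, -584.983, 248.281] pointing down, gripper open.
Joint ranges: [-2.63, 2.63], [-0.92, 2.1], [0.06, 2.66], [-1.3, 4.44], [0, 2.69], [-3.02, 3.02]. Speed limits (rad/s): [2.22, 2.22, 2.79, 3.14, 3.14, 3.14].

INTERFACE

Orientations are given as [roll, pitch, yaw] about the fixed x, y, z axes, in that order (R = Rz(yaw) Ry(pitch) Rx(roll)).
In Python, from rig import r, eyes gives the robot as it stands. The module is installed in compiled form; this text tells all that it offers.
- The arm moves only by the shell command python3 -m inch 'ROWS' [FORCE]. ROWS is JSON, a list of rows, each a list of 7 numbers: the shift along the tool's x, y, z in m, then the turn, a rotation vector about the tool's x, y, z in degrees, then the closure, from -1 (fully open) to 1 (shut). In form: [[x, y, z, rx, ry, rz, gripper], ...]. A call has 1 to 8 rows; each row shifts and turns the commanded pose from where the row before left it, along the tool's axes as they then stand; what a row does not reach is not made up. A row lasts 1/10 s, in which the tool goes at most 50 mm and 8.59 degrees, less where a joint would pass 70% of its speed; a pose out of reach is approached as far as the arm can. A call with a gripper value outside its range is refused whole. The fingers move at their own pace and stop on an object; FORCE is the grip in N (left out, the last holds). Time passes only in rows, so rows that do not move let the fingers close. It gives the time, the measured TCP pose, the force, the opening and the grip force at its end, in the units of the state.
- r.sense(): the state, without advancing time (a new reading comes with each control period).
- eyes.grab_frame(name): name is "scene" or "side" or "wrist"; returns a dict with "img" (480x640x3 uint8, blue, green, red), "fx", "fy", "cx", "cy" (pixels), "D" ([k1, k2, p1, p2, k3] as OpenCV has them; the pictures are not rectified), "R" (3x3) and "t" (3): a world point X has camera coordinates R X + t; the wrist camera has in their place "hand_eye" (4x4, takes a point from camera to tool coordinates, whose origin is the TCP and whose axes are the flange's). Camera axes: x right, y down, z forward; pixel columns grow to the right and rows downward; lengths in mm; the calibration is good to about 2 mm. A picture is of the moment at which its call begins: read the wrist's pose just before it. There is no depth.
- r.sign_off(): hands the job in; it is judged then, once.
The state is a dict: "clock": time; "qpos": joint angles; "qvel": joint speeds; "joint_efforts": joint torques, N m; "eef_pos": TCP position; "tcp_rot": TCP orientation; "contact_force": force on the tool from outside, world axes, zero at the start; "wrist_torque": the same for the moment, N m; "opening": opening from 0.0 (shut) to 1.0 (fully open); "grasp_force": force on a finger pad.
Only numpy, scipy, OpenCV 4.12 (cv2) and the standard library are available. Lean on these libraries where they do the work, as an engineer would, in place of code of your own. Each camera call takes 0.05 s, during which the arm holds its last target. There are 200 camera calls.

TASK

The washed strainers are standing in the draining stand. Take the wide one, slide it upright down into the slot of the filter box and press it home against the sprung seat, without forcing it, until the spring catch snaps over its top edge and holds it down. Leave the narrow one in the stand.

Things in the scene. Friction and masses are not known exactly. Their poses are not given: they have to be found in the camera images.
- wide_cassette: Strainer to fit: steel frame with wire mesh, 120 wide x 100 high x 14 thick (mm), about 0.25 kg, alike front/back and end for end. Origin: centre of its bottom edge; x through the thickness, y along the width, z up the height. Starts in the draining stand, leaning 18 degrees with its top towards the stand's -x (the robot's side); the upper 40 mm are free to grip.
- narrow_cassette: The other strainer, alike but 96 wide x 100 high x 14 thick (mm); same axes. Stays in the stand. Which of the two stands in the nearer row varies.
- drain_stand: Draining stand, fixed: steel tray 170 (x) x 160 (y) mm with two rows 72 mm apart along its x. In each, rubber shoes hold a strainer's bottom edge 16 mm above the worktop (2 mm play, lips 10 mm high) and a wire back-rest leaning 18 degrees reaches 56 mm up its face. A strainer comes out along its own z. Origin: centre of the underside.
- filter_box: Filter box, fixed: grey casting 92 (x) x 196 (y) mm at the foot, flat aluminium top (rim) 112 mm up. A slot 123 mm long, 15.5 mm wide runs along y in the middle of the top. Seat and catch inside are set to suit the seals, so the home depth differs: the strainer's top edge ends 4 to 16 mm over the rim, its bottom edge 16 to 28 mm above the origin. Origin: centre of the underside, z up.
- slot_mouth (a point): Centre of the slot at rim height, axes as the box. The mouth flares to 133 x 28 mm over the top 8 mm. Inside, a sprung pad meets the strainer 10 mm short of home and pushes up with 4 N, rising to 8 N at home; it lifts the strainer again unless the catch holds it. Rigid ledges stop it 2 mm deeper than home: 15 N takes it there, over 50 N bends its frame.
- catch (a joint): Spring catch, a bent steel strip 15 mm broad at the +y end of the slot, up to 40 mm above the rim. Value: its travel outwards (+y of the box): 0 m at rest, about 0.005 while a strainer coming down pushes its sloped face aside (about 1 N sideways), back to 0 once its lip has snapped about 5 mm over the strainer's top edge.
Not all that is in view belongs to the job. Leave any purple look-alike of the wide_cassette alone.

How it is judged (in metres and radians):
On the way, in this order (a step that is already met when the one before it is completed fails the run):
1. the wide strainer is lifted clear of the draining stand (height (world z) of wide_cassette above 0.06 m), for 0.1 s.
2. it stands in the slot of the filter box, upright, its lower half inside (z of wide_cassette in the frame of filter_box below 0.06 m and horizontal distance between wide_cassette and filter_box below 0.006 m and angle between the z axis of wide_cassette and the z axis of filter_box, either way round below 0.08 rad and angle between the x axis of wide_cassette and the x axis of filter_box, either way round below 0.08 rad), for 0.1 s.
At the end, for the whole second after the job is handed in: The wide strainer is upright in the slot (within 4 mm of its centre, 0.05 rad), at rest, bottom edge under 30.5 mm above the box's underside, the catch sprung back over it (under 2 mm from rest); the narrow strainer still stands in the draining stand (z of wide_cassette in the frame of filter_box below 0.0305 m and horizontal distance between wide_cassette and filter_box below 0.004 m and angle between the z axis of wide_cassette and the z axis of filter_box, either way round below 0.05 rad and angle between the x axis of wide_cassette and the x axis of filter_box, either way round below 0.06 rad and value of joint catch below 0.002 m and linear speed of wide_cassette below 0.02 m/s and horizontal distance between narrow_cassette and drain_stand below 0.06 m and height (world z) of narrow_cassette below 0.03 m); the robot touches nothing.
It fails at once if the wide strainer is forced against the filter box with more than 55 N (contact force between wide_cassette and filter_box above 55 N).
It fails at once if the narrow strainer is taken out of its place in the stand (moved more than 20 mm) (distance of narrow_cassette from where it was at the start of the episode above 0.02 m).
It also fails if it takes over 53 s, if anything falls off the work surface, if the arm or the gripper's body presses on something with over 40 N, if the wrist force passes 120 N, or if a joint passes its speed limit or range.

## Working session

There is one attempt and no reset: what is moved stays moved. The work goes in short steps, Python scripts to look and compute and a shell command to move; the robot and the scene stay as the last step left them, time stands still between calls to the robot, and variables do not carry over. Pictures are saved under pics/ and viewed, at most 14 in all, crops included, and the job is handed in when it is done.

```bash
mkdir -p pics
python3 - <<'E'
from rig import r, eyes
import cv2, numpy as np, pickle
print(r.sense())
for n in ["scene","side","wrist"]:
    f=eyes.grab_frame(n); cv2.imwrite(f"pics/{n}0.png",f["img"]); pickle.dump(f,open(f"{n}0.pkl","wb"))
    print(n,{k:np.round(v,4).tolist() for k,v in f.items() if k!="img"})
E
```

```text
{'clock': 0.0, 'qpos': array([-1.21337551e+00,  3.53617382e-01,  1.63420452e+00, -9.41569721e-06,
        1.15520065e+00, -2.38575364e-03]), 'qvel': array([-0.0002183 ,  0.00130213, -0.00106513, -0.00044169,  0.00101626,
       -0.00159493]), 'joint_efforts': array([-6.85879131e-04, -6.05250335e+01, -3.42065406e+01, -1.09590437e-04,
        9.14760225e-03,  9.08845266e-06]), 'eef_pos': array([ 219.89177796, -584.51490825,  247.55076973]), 'tcp_rot': array([-3.14016274e+00,  5.19733792e-06,  3.59810381e-01]), 'contact_force': array([ 0.49296874,  0.37128674, -0.6336192 ]), 'wrist_torque': array([-0.0261538 , -0.00431165,  0.03527149]), 'grasp_force': 0.0, 'opening': 1.0004322082996753}
scene {'fx': 586.8039, 'fy': 586.8039, 'cx': 321.6365, 'cy': 222.7439, 'D': [-0.1063, 0.0, 0.0, 0.0, 0.0], 'R': [[-0.8131, -0.5818, 0.0201], [-0.3229, 0.422, -0.8472], [0.4844, -0.6953, -0.5309]], 't': [490.1735, 209.629, 893.1275]}
side {'fx': 486.0283, 'fy': 486.0283, 'cx': 322.1966, 'cy': 242.2151, 'D': [-0.0196, 0.0, 0.0, 0.0, 0.0], 'R': [[-0.7063, 0.7078, -0.0112], [0.5113, 0.4992, -0.6995], [-0.4895, -0.4998, -0.7145]], 't': [287.523, -263.7055, 1225.6478]}
wrist {'fx': 357.7859, 'fy': 357.7859, 'cx': 316.9297, 'cy': 243.1319, 'D': [0.022, 0.0, 0.0, 0.0, 0.0], 'hand_eye': [[-0.0, -0.9636, -0.2672, 66.3742], [1.0, 0.0, -0.0002, 0.5401], [0.0002, -0.2672, 0.9636, -125.3683], [0.0, 0.0, 0.0, 1.0]]}
```

View pics/scene0.png

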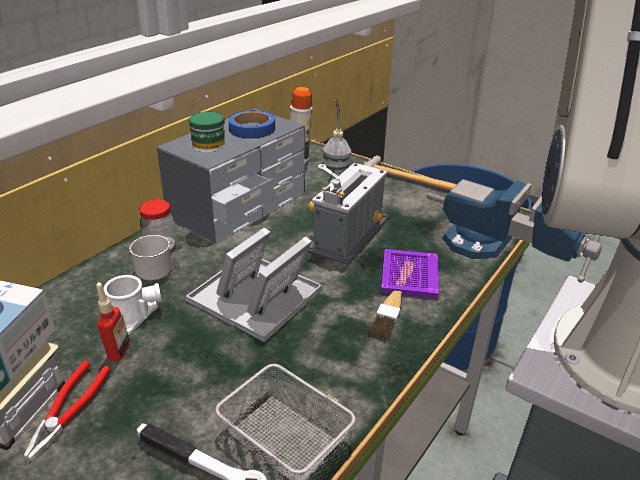

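View pics/side0.png

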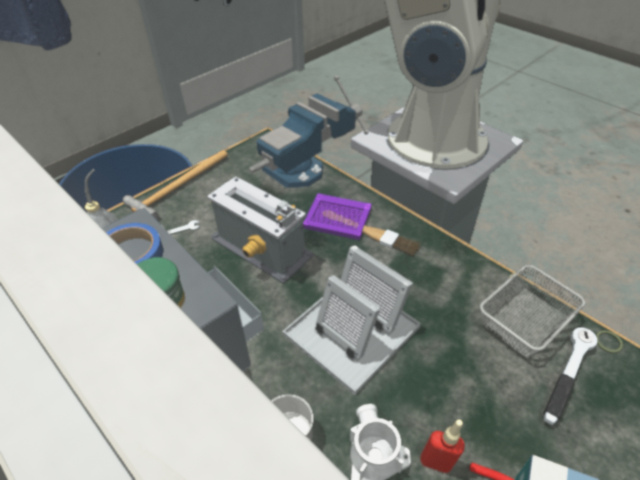

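Candidates: the far-row strainer at scene (245,262), side (348,318); the near-row one at scene (282,274), side (377,285); and the purple look-alike at scene (410,273), which stays put. The near-row one looks wider, so I'll enlarge to confirm.

Run:
```python
import cv2, numpy as np
def crop(n,x0,x1,y0,y1,s):
    im=cv2.imread(f"pics/{n}0.png")[y0:y1,x0:x1]
    im=cv2.resize(im,None,fx=s,fy=s,interpolation=cv2.INTER_CUBIC)
    for x in range((x0+9)//10*10,x1,10):
        L=12 if x%50 else 25; cv2.line(im,((x-x0)*s,0),((x-x0)*s,L),(0,0,255),1)
        if x%20==0: cv2.putText(im,str(x),((x-x0)*s,25),0,.4,(0,255,255),1)
    for y in range((y0+9)//10*10,y1,10):
        cv2.line(im,(0,(y-y0)*s),(12,(y-y0)*s),(0,0,255),1)
        if y%20==0: cv2.putText(im,str(y),(12,(y-y0)*s+4),0,.4,(0,255,255),1)
    return im
cv2.imwrite("pics/A.png",crop("scene",180,330,225,340,5))
cv2.imwrite("pics/B.png",crop("side",280,425,240,390,4))
cv2.imwrite("pics/C.png",np.hstack([crop("scene",305,395,150,265,4),crop("side",205,315,165,280,4)]))
```

```text
(no output)
```

View pics/A.png

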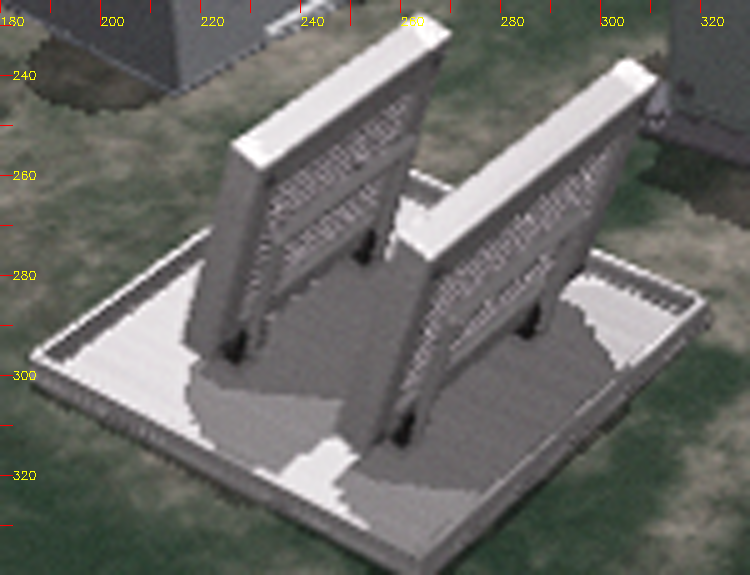

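View pics/B.png

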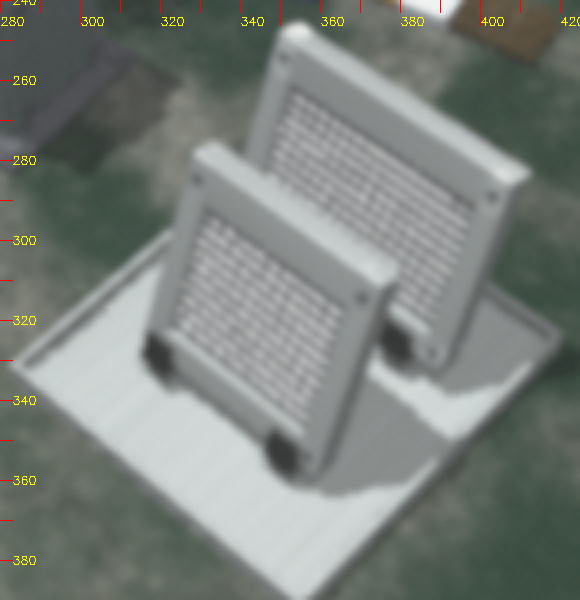

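View pics/C.png

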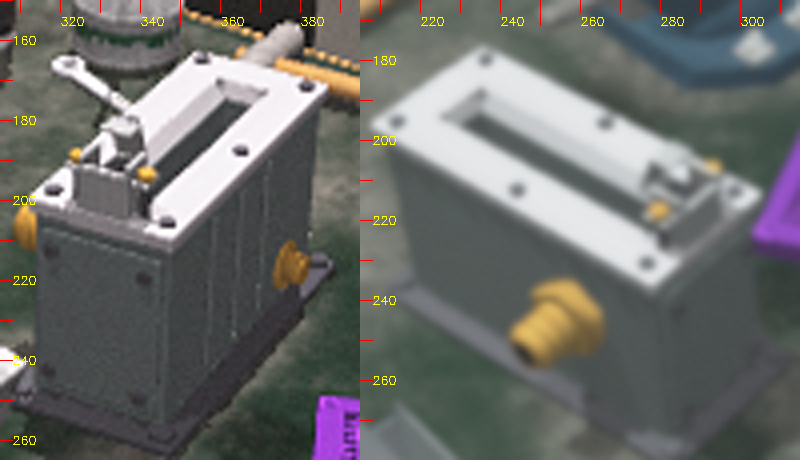

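The near-row strainer is clearly the wider one: its top edge runs (263,275)→(308,238) in scene, against (230,256)→(267,230) for the far one. The box rim is at scene (312..387,162..211), with the catch at its lower-left end (329,192). Next I fit poses to these pixels.

```bash
cat > h.py <<'E'
import numpy as np, cv2, pickle
from scipy.optimize import least_squares
from scipy.spatial.transform import Rotation as Ro
def proj(f,X,R=None,t=None):
    R=np.array(f["R"]) if R is None else R; t=np.array(f["t"],float) if t is None else t
    K=np.array([[f["fx"],0,f["cx"]],[0,f["fy"],f["cy"]],[0,0,1]])
    return cv2.projectPoints(np.array(X,float),cv2.Rodrigues(R)[0],t,K,np.array(f["D"],float))[0][:,0]
E
python3 - <<'E'
from h import *
S,D=[pickle.load(open(n+"0.pkl","rb")) for n in("scene","side")]
for f in(S,D): print(-np.array(f["R"]).T@f["t"])
def cas(p,w):
    R=Ro.from_euler("xyz",[0,-18,p[2]],degrees=True).as_matrix()
    L=np.array([[7,w/2,100],[-7,w/2,100],[-7,-w/2,100],[7,-w/2,100]])
    return L@R.T+[p[0],p[1],16]
obs={"near":([[259.6,273],[266.4,277.4],[311.4,240.6],[305.4,236.6]],[[351.3,246.3],[358,245.5],[412.5,283],[407,287]]),
"far":([[226.4,254],[233,258.6],[270,231.6],[263,228]],[[328,277.5],[333.8,275],[379.5,307],[374.5,311]])}
def match(P,o):  # nearest assignment residual via Hungarian
    from scipy.optimize import linear_sum_assignment as l
    o=np.array(o); d=np.linalg.norm(P[:,None]-o[None],axis=2); i,j=l(d); return (P[i]-o[j]).ravel()
def fit(fun,o,x0s):
    best=min((least_squares(lambda p:np.r_[match(proj(S,fun(p)),o[0]),match(proj(D,fun(p)),o[1])],x0) for x0 in x0s),key=lambda s:s.cost)
    return best
for k,o in obs.items():
    b=fit(lambda p:cas(p,p[3]),o,[[500,y,a,110] for y in(-300,-100,100,300) for a in range(-180,180,30)])
    print(k,b.x.round(1),"rms",np.sqrt(2*b.cost/8).round(2))
def box(p):
    c,s=np.cos(np.radians(p[2])),np.sin(np.radians(p[2]))
    L=np.array([[1,1],[-1,1],[-1,-1],[1,-1]])*[p[3]/2,p[4]/2]
    return np.c_[L@np.array([[c,-s],[s,c]]).T+p[:2],np.full(4,112)]
ob=([[355,162.5],[387,171.3],[347.5,211.3],[312,198]],[[236.3,176.3],[305.8,213.8],[278.8,238.3],[207.5,195.8]])
b=fit(box,ob,[[500,y,a,80,180] for y in(-300,-100,100,300) for a in range(-180,180,30)])
print("box",b.x.round(1),"rms",np.sqrt(2*b.cost/8).round(2))
p=b.x; 
for s in(1,-1):
    e=[[p[0]-s*70*np.sin(np.radians(p[2])),p[1]+s*70*np.cos(np.radians(p[2])),112]]; print("end",s,proj(S,e),proj(D,e))
E
```

```text
[ 33.61101896 817.72405364 641.94146984]
[937.87588751 540.77823517 694.52876943]
near [5.367e+02 2.353e+02 3.000e-01 1.171e+02] rms 1.56
far [609.8 242.5   1.8 -93. ] rms 1.12
box [ 553.6  -22.1 -173.5   73.8  177.3] rms 1.36
end 1 [[366.31988875 170.01551943]] [[229.34856211 188.87801318]]
end -1 [[333.24569042 199.91514607]] [[284.86464219 219.86992699]]
```

Fitted widths of 117 mm (near) and 93 mm (far) confirm that the wide strainer is in the near row. Box at about (554,-22), yaw 6.5°, catch towards +y. I'll move over the box for a wrist view, rising first.

```bash
python3 -m inch '[[0,0,-0.05,0,0,0,-1],[0,0,-0.05,0,0,0,-1],[0.036,-0.029,0,0,0,0,-1],[0.036,-0.029,0,0,0,0,-1],[0.036,-0.029,0,0,0,0,-1],[0.036,-0.029,0,0,0,0,-1],[0.036,-0.029,0,0,0,0,-1],[0.036,-0.029,0,0,0,0,-1]]' && python3 -m inch '[[0.036,-0.029,0,0,0,0,-1],[0.036,-0.029,0,0,0,0,-1],[0.036,-0.029,0,0,0,0,-1],[0.036,-0.029,0,0,0,0,-1],[0.036,-0.029,0,0,0,0,-1],[0.036,-0.029,0,0,0,0,-1],[0.036,-0.029,0,0,0,0,-1],[0.036,-0.029,0,0,0,0,-1]]' && python3 -m inch '[[0,0,0,0,0,-8.4,-1],[0,0,0,0,0,-8.4,-1],[0,0,0,0,0,-8.4,-1],[0,0,0.01,0,0,-8.4,-1],[0,0,0.01,0,0,-8.4,-1],[0,0,0.01,0,0,-8.4,-1],[0,0,0.01,0,0,-8.4,-1],[0,0,0.01,0,0,-8.4,-1]]' && python3 -m inch '[[0,0,0,0,0,-8.4,-1],[0,0,0,0,0,0,-1],[0,0,0,0,0,0,-1]]'
cat > snap.py <<'E'
import sys; from h import *; from rig import r,eyes
def snap(n,cam="wrist"):
    s=r.sense(); f=eyes.grab_frame(cam); cv2.imwrite(f"pics/{n}.png",f["img"]); f["pos"]=s["eef_pos"]; f["rpy"]=s["tcp_rot"]
    if cam=="wrist":
        T=np.eye(4); T[:3,:3]=Ro.from_euler("xyz",f["rpy"]).as_matrix(); T[:3,3]=f["pos"]
        W=np.linalg.inv(T@np.array(f["hand_eye"])); f["R"]=W[:3,:3]; f["t"]=W[:3,3]
    pickle.dump(f,open(n+".pkl","wb")); return f
if __name__=="__main__":
    snap(*sys.argv[1:])
E
python3 snap.py w1
```

```text
clock: 0.95
eef_pos: [361.4, -344.3, 348.2]
tcp_rot: [-3.142, -0.0, 0.359]
contact_force: [1.1, -0.7, -0.2]
opening: 0.999
grasp_force: 0.0
clock: 1.75
eef_pos: [549.3, -25.7, 348.2]
tcp_rot: [3.142, 0.0, 0.36]
contact_force: [-0.3, -0.6, 0.2]
opening: 0.998
grasp_force: 0.0
clock: 2.55
eef_pos: [548.6, -27.5, 297.6]
tcp_rot: [-3.141, -0.0, 1.539]
contact_force: [-0.6, 0.9, 0.3]
opening: 1.001
grasp_force: 0.0
clock: 2.85
eef_pos: [548.9, -27.5, 298.3]
tcp_rot: [-3.142, -0.0, 1.675]
contact_force: [-1.0, -0.3, -0.2]
opening: 0.999
grasp_force: 0.0
```

View pics/w1.png

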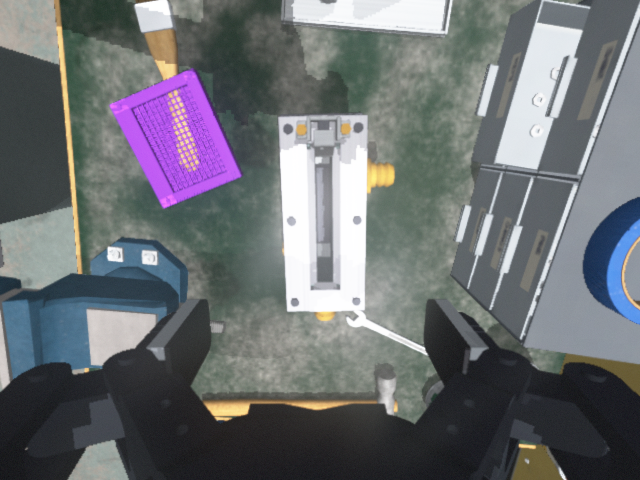

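The wrist view shows the box rim with corners near (279,116), (367,115), (363,311), (287,311), the slot in its middle, and the catch at the top (325,133).

```bash
cat >> h.py <<'E'
def back(f,uv,z):  # pixels -> world at height z
    K=np.array([[f["fx"],0,f["cx"]],[0,f["fy"],f["cy"]],[0,0,1]])
    n=cv2.undistortPoints(np.array(uv,float).reshape(-1,1,2),K,np.array(f["D"],float))[:,0]
    R=np.array(f["R"]);c=-R.T@np.array(f["t"]); d=np.c_[n,np.ones(len(n))]@R
    return c+d*((z-c[2])/d[:,2])[:,None]
E
python3 - <<'E'
from h import *
f=pickle.load(open("w1.pkl","rb")); g=cv2.cvtColor(f["img"],cv2.COLOR_BGR2GRAY)
m=np.zeros_like(g); m[105:320,270:376]=(g[105:320,270:376]>165)*255
m=cv2.morphologyEx(m,cv2.MORPH_CLOSE,np.ones((3,3)))
cs,_=cv2.findContours(m,cv2.RETR_EXTERNAL,cv2.CHAIN_APPROX_NONE); c=max(cs,key=cv2.contourArea)
W=back(f,c[:,0],112)[:,:2].astype(np.float32); print(cv2.minAreaRect(W), cv2.boundingRect(c))
for row in(160,200,240,270): print(row,g[row,276:372:2].tolist())
print(g[100:320:3,324].tolist())
E
```

```text
((557.1121215820312, -30.04265594482422), (85.25855255126953, 186.67669677734375), 8.44865894317627) (278, 115, 98, 205)
160 [119, 114, 231, 254, 254, 254, 254, 254, 254, 255, 254, 254, 254, 254, 254, 251, 231, 230, 212, 194, 239, 239, 237, 167, 165, 165, 161, 114, 180, 219, 222, 221, 205, 220, 221, 222, 221, 226, 254, 250, 253, 254, 254, 254, 254, 246, 154, 132]
200 [144, 156, 146, 240, 254, 254, 254, 254, 254, 254, 254, 254, 254, 254, 254, 254, 238, 236, 234, 231, 156, 189, 186, 168, 148, 143, 145, 140, 180, 224, 226, 226, 244, 254, 254, 255, 254, 254, 255, 255, 254, 254, 254, 254, 254, 218, 140, 127]
240 [145, 150, 153, 145, 244, 254, 253, 254, 254, 254, 254, 254, 254, 254, 254, 254, 250, 231, 231, 233, 177, 165, 171, 159, 132, 128, 127, 121, 154, 221, 221, 221, 242, 254, 254, 254, 254, 254, 255, 254, 254, 254, 254, 254, 253, 133, 117, 121]
270 [117, 118, 118, 123, 137, 246, 249, 249, 250, 250, 250, 250, 251, 249, 249, 249, 249, 216, 215, 228, 194, 114, 113, 113, 112, 114, 109, 112, 126, 200, 202, 200, 224, 252, 250, 251, 251, 251, 251, 251, 252, 248, 250, 249, 234, 146, 149, 142]
[70, 72, 72, 74, 76, 170, 189, 110, 110, 109, 172, 190, 192, 190, 193, 166, 122, 120, 124, 151, 165, 151, 122, 128, 131, 134, 136, 140, 143, 145, 145, 148, 148, 149, 150, 154, 164, 150, 149, 146, 144, 143, 137, 152, 149, 148, 132, 128, 161, 165, 162, 160, 147, 114, 117, 114, 114, 112, 112, 110, 111, 176, 177, 193, 251, 251, 254, 254, 254, 254, 253, 216, 210, 219]
```

Run:
```python
from h import *
f=pickle.load(open("w1.pkl","rb")); g=cv2.cvtColor(f["img"],cv2.COLOR_BGR2GRAY).astype(float)
def cross(a,i0,thr,up):  # first crossing from i0
    i=i0
    while True:
        if (a[i]<thr)!=(a[i+1]<thr): return i+(thr-a[i])/(a[i+1]-a[i])
        i+=1
L,R=[],[]
for v in range(150,300,3):
    a=g[v]
    if 215<v<226: continue
    L.append([cross(a,274,205,1),v]); b=a[::-1]; R.append([639-cross(b,639-372,205,1),v])
def line(P): 
    X=back(f,P,112)[:,:2]; 
    for _ in range(3):
        k=np.polyfit(X[:,1],X[:,0],1); e=X[:,0]-np.polyval(k,X[:,1]); X=X[abs(e)<max(1.5*e.std(),.4)]
    return k,e.std(),len(X)
l,r_=line(L),line(R); print(l,r_)
T=[];B=[]
for u in (285,296,300,345,352,358):
    a=g[:,u]; T.append([u,cross(a,108,170,1)]); b=a[::-1]; B.append([u,479-cross(b,479-318,225,1)])
print(np.round(T,1).tolist(),np.round(B,1).tolist()); t=back(f,T,112);b=back(f,B,112)
print(t[:,:2].round(1).tolist(),b[:,:2].round(1).tolist())
k=(l[0]+r_[0])/2
print("yaw",np.degrees(np.arctan(-k[0])), "x at y=-22,-30",np.polyval(k,[-22,-30]),"width",abs(l[0][1]-r_[0][1]))
yc=[np.median(b[:,1]),np.median(t[:,1])]; print(yc)
```

```text
(array([-1.24622540e-01,  5.13539364e+02]), np.float64(0.14828344904687257), 43) (array([-1.23188125e-01,  5.87904259e+02]), np.float64(0.20709821013408417), 36)
[[285.0, 116.3], [296.0, 115.9], [300.0, 115.9], [345.0, 115.0], [352.0, 114.9], [358.0, 114.8]] [[285.0, 266.7], [296.0, 310.3], [300.0, 310.2], [345.0, 310.2], [352.0, 310.1], [358.0, 316.9]]
[[512.5, 57.6], [521.4, 58.9], [524.7, 59.3], [561.3, 63.8], [567.0, 64.4], [571.9, 65.0]] [[522.9, -72.5], [536.9, -115.2], [540.6, -114.7], [583.3, -110.2], [589.9, -109.4], [596.5, -115.9]]
yaw 7.063253129433513 x at y=-22,-30 [553.44772891 554.43897157] width 74.36489574613063
[np.float64(-112.47422045572041), np.float64(61.518487778098105)]
```

Run:
```python
from h import *
f=pickle.load(open("w1.pkl","rb")); g=cv2.cvtColor(f["img"],cv2.COLOR_BGR2GRAY)
for u in(314,318,322,326,330,335): print(u,g[268:300,u].tolist())
X=back(f,[[324,290.3]],112)[0]; Y=back(f,[[324,281.5]],104)[0]; print(X,Y)
R=np.radians(7.06); ax=np.array([-np.sin(R),np.cos(R)])
print(X[:2]+66.5*ax, Y[:2]+61.5*ax)
# bolt hole rows
for u,v in[(288,128.5),(362,128),(291.5,220),(357,220),(294,301.5),(356,301)]: print(back(f,[[u,v]],112)[0].round(1))
```

```text
314 [212, 221, 228, 223, 213, 212, 211, 209, 209, 210, 208, 212, 211, 210, 205, 195, 187, 175, 162, 152, 158, 179, 231, 250, 251, 251, 251, 251, 251, 250, 251, 251]
318 [117, 114, 114, 116, 115, 113, 114, 113, 112, 114, 113, 109, 111, 125, 155, 174, 178, 176, 175, 168, 158, 181, 232, 251, 251, 251, 251, 251, 251, 250, 251, 253]
322 [111, 112, 113, 111, 112, 112, 110, 110, 110, 111, 108, 111, 110, 121, 153, 175, 177, 178, 177, 177, 176, 192, 233, 251, 251, 251, 251, 251, 251, 252, 254, 254]
326 [113, 116, 114, 114, 113, 111, 111, 112, 112, 109, 109, 109, 109, 124, 153, 175, 177, 179, 178, 178, 178, 199, 238, 251, 251, 252, 252, 251, 251, 253, 254, 254]
330 [113, 112, 112, 112, 112, 110, 110, 114, 115, 110, 110, 109, 112, 124, 155, 176, 177, 179, 177, 179, 179, 204, 240, 251, 251, 251, 252, 252, 253, 254, 254, 254]
335 [205, 205, 205, 204, 203, 208, 211, 209, 205, 205, 203, 205, 203, 201, 196, 185, 178, 177, 173, 163, 160, 191, 240, 251, 253, 254, 254, 254, 254, 254, 254, 254]
[561.14585941 -92.06543221 112.        ] [560.68076838 -86.43070736 104.        ]
[552.97243296 -26.06963613] [553.12188528 -25.39700121]
[515.7  48.4 112. ]
[576.6  55.2 112. ]
[525.1 -28.2 112. ]
[582.9 -22.2 112. ]
[ 534.2 -106.3  112. ]
[592.4 -99.7 112. ]
```

Run:
```python
from h import *
f=pickle.load(open("w1.pkl","rb")); im=f["img"][105:320,265:385]
im=cv2.resize(im,None,fx=2.7,fy=2.7,interpolation=cv2.INTER_CUBIC)
im2=cv2.resize(f["img"][255:320,275:375],None,fx=4.6,fy=4.6,interpolation=cv2.INTER_CUBIC)
o=np.zeros((600,800,3),np.uint8); o[:im.shape[0],:im.shape[1]]=im; o[:im2.shape[0],330:330+im2.shape[1]]=im2
cv2.imwrite("pics/box_crop.png",o)
```

```text
(no output)
```

View pics/box_crop.png

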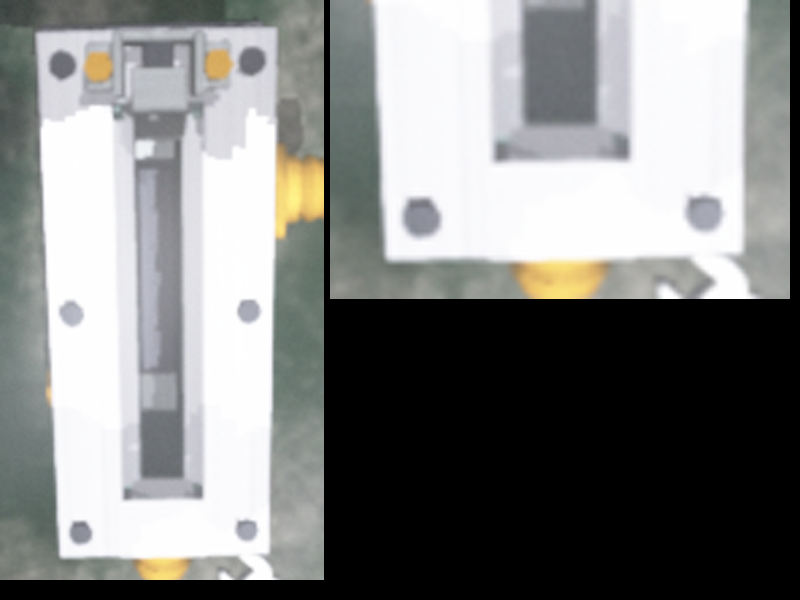

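Box: centre (553.7,-25.5), yaw 7.06°. The end of the slot and the rim midpoint agree on this. Now I move to look down the strainer's own axis.

```bash
python3 -m inch '[[0.045,-0.0094,0,0,0,0,-0.1],[0.045,-0.0094,0,0,0,0,-0.1],[0.045,-0.0094,0,0,0,0,-0.1],[0.045,-0.0094,0,0,0,0,-0.1],[0.045,-0.0094,0,0,0,0,-0.1],[0.045,-0.0094,0,0,0,0,-0.1],[0,0,0.03,0,0,5.4,-0.1],[0,0,0.03,0,0,0,-0.1]]' && python3 -m inch '[[0,0,0,-6,0,0,-0.1],[0,0,0,-6,0,0,-0.1],[0,0,0,-6,0,0,-0.1],[0,0,0,0,0,0,-0.1],[0,0,0,0,0,0,-0.1]]' && python3 snap.py w2
```

```text
clock: 3.7
eef_pos: [463.6, 236.8, 238.7]
tcp_rot: [3.139, -0.001, 1.582]
contact_force: [0.6, -0.1, 0.5]
opening: 0.548
grasp_force: 0.0
clock: 4.2
eef_pos: [463.3, 235.1, 238.8]
tcp_rot: [2.829, -0.001, 1.584]
contact_force: [0.6, -0.1, 0.4]
opening: 0.551
grasp_force: 0.0
```

View pics/w2.png

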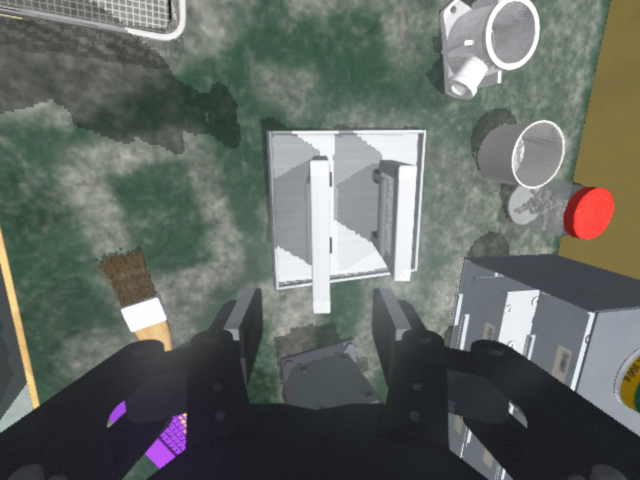

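The wide strainer's top edge runs from (319,160) to (322,312). The narrow one's is at (406,167)–(403,280), lying lower.

Run:
```python
from h import *
f=pickle.load(open("w2.pkl","rb")); g=cv2.cvtColor(f["img"],cv2.COLOR_BGR2GRAY)
for v in(200,225,295,308): print(v,g[v,304:338].tolist())
print(g[150:172,320].tolist(), g[300:320,322].tolist(),g[150:172,316].tolist(), g[300:320,327].tolist())
```

```text
200 [151, 145, 145, 151, 156, 158, 166, 207, 235, 242, 243, 243, 241, 241, 244, 246, 247, 247, 247, 247, 247, 247, 246, 245, 242, 237, 242, 248, 247, 227, 190, 183, 181, 166]
225 [155, 146, 146, 152, 157, 156, 147, 177, 225, 239, 240, 240, 239, 239, 240, 242, 246, 245, 245, 245, 245, 244, 245, 244, 244, 238, 243, 248, 248, 248, 248, 248, 245, 242]
295 [157, 153, 154, 156, 152, 149, 149, 153, 168, 214, 232, 236, 237, 238, 238, 238, 240, 241, 242, 240, 238, 238, 239, 241, 238, 210, 143, 114, 109, 102, 103, 98, 99, 101]
308 [158, 162, 168, 168, 167, 168, 168, 168, 168, 211, 237, 243, 245, 246, 245, 244, 244, 246, 247, 247, 246, 246, 245, 247, 251, 242, 169, 107, 97, 98, 99, 100, 96, 96]
[240, 234, 233, 232, 229, 195, 128, 114, 115, 126, 193, 238, 248, 250, 250, 251, 251, 252, 253, 253, 253, 253] [240, 241, 243, 244, 244, 245, 246, 247, 247, 246, 244, 243, 231, 167, 117, 109, 109, 117, 119, 115] [181, 182, 184, 181, 178, 152, 119, 114, 113, 125, 190, 237, 248, 250, 250, 249, 249, 249, 251, 252, 253, 253] [241, 246, 251, 252, 250, 249, 248, 248, 247, 246, 245, 246, 233, 156, 103, 97, 100, 103, 105, 106]
```

Run:
```python
from h import *
f=pickle.load(open("w2.pkl","rb"))
def ends(p):
    R=Ro.from_euler("xyz",[0,-18,p[2]],degrees=True).as_matrix()
    return np.array([[0,60,100],[0,-60,100]])@R.T+[p[0],p[1],16]
s=least_squares(lambda p:(proj(f,ends(p))-[[319.4,159.8],[321.4,312.9]]).ravel(),[537,235,0]); print(s.x,s.fun)
p=s.x; R=Ro.from_euler("xyz",[0,-18,p[2]],degrees=True).as_matrix(); top=R@[0,0,100]+[p[0],p[1],16]
Tt=np.c_[R[:,1],R[:,0],-R[:,2]]; Tc=Ro.from_euler("xyz",f["rpy"]).as_matrix()
print("top",top); print("delta top in tool",Tc.T@(top-f["pos"])); print("rot deg",np.degrees(Ro.from_matrix(Tc.T@Tt).as_rotvec()))
```

```text
[537.22240625 232.87621595   1.72109197] [-0.01439358 -0.45740866  0.09552812  0.58198461]
top [506.33464745 231.94810799 111.10565163]
delta top in tool [ -3.84156628   1.63207796 134.67844386]
rot deg [-0.08413752  0.25260657 -0.90477089]
```

```bash
python3 -m inch '[[-0.004,0.0016,0,0,0,-0.9,-0.1],[0,0,0.04,0,0,0,-0.1],[0,0,0.04,0,0,0,-0.1],[0,0,0.03,0,0,0,-0.1],[0,0,0.02,0,0,0,-0.1],[0,0,0.01,0,0,0,-0.1],[0,0,0,0,0,0,-0.1]]' 60 && python3 -m inch '[[0,0,0,0,0,0,1],[0,0,0,0,0,0,1],[0,0,0,0,0,0,1],[0,0,0,0,0,0,1],[0,0,0,0,0,0,1],[0,0,0,0,0,0,1]]' 60
```

```text
clock: 4.95
eef_pos: [508.8, 230.7, 104.5]
tcp_rot: [2.83, 0.006, 1.599]
contact_force: [-0.1, -0.3, 0.5]
opening: 0.546
grasp_force: 0.0
clock: 5.55
eef_pos: [509.0, 231.8, 107.1]
tcp_rot: [2.825, 0.004, 1.6]
contact_force: [-1.8, -2.1, 8.4]
opening: 0.144
grasp_force: 59.5
```

Gripped. Lifting along its own axis.

```bash
python3 -m inch '[[0,0,-0.01,0,0,0,1],[0,0,-0.02,0,0,0,1],[0,0,-0.03,0,0,0,1],[0,0,-0.04,0,0,0,1],[0,0,-0.04,0,0,0,1],[0,0,-0.04,0,0,0,1],[0,0,0,0,0,0,1],[0,0,0,0,0,0,1]]' && python3 -m inch '[[0,0,0,6,0,0,1],[0,0,0,6,0,0,1],[0,0,0,6,0,0,1],[0,0,0,0,0,0,1]]' && python3 snap.py w3 && python3 snap.py s3 side && python3 snap.py c3 scene
python3 - <<'E'
from h import *
a=pickle.load(open("w3.pkl","rb"))["img"][140:480,180:460]; b=pickle.load(open("s3.pkl","rb"))["img"][120:420,230:450]; c=pickle.load(open("c3.pkl","rb"))["img"][80:380,150:370]
o=np.zeros((600,800,3),np.uint8)
for im,x in((a,0),(b,270),(c,535)):
    im=cv2.resize(im,None,fx=265/im.shape[1],fy=265/im.shape[1],interpolation=cv2.INTER_AREA if im.shape[1]>265 else cv2.INTER_CUBIC); o[:im.shape[0],x:x+265]=im
cv2.imwrite("pics/lift.png",o)
f=pickle.load(open("w3.pkl","rb")); print(f["pos"],f["rpy"])
E
```

```text
clock: 6.35
eef_pos: [452.3, 230.7, 277.7]
tcp_rot: [2.826, 0.004, 1.6]
contact_force: [0.1, 0.8, -3.7]
opening: 0.149
grasp_force: 59.5
clock: 6.75
eef_pos: [453.9, 230.3, 274.9]
tcp_rot: [-3.137, 0.006, 1.598]
contact_force: [1.2, -1.3, -3.0]
opening: 0.148
grasp_force: 59.8
[453.86784849 230.27556396 274.93035657] [-3.13726848  0.00585102  1.59841285]
```

View pics/lift.png

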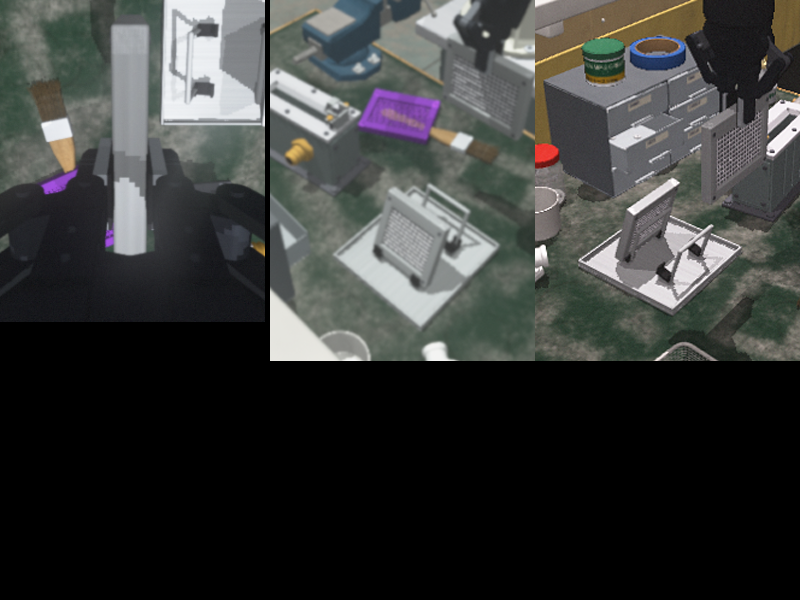

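Held well; the narrow one is undisturbed in the far row. Checking the in-hand offset from the wrist view's ends of the top face.

Run:
```python
from h import *
f=pickle.load(open("w3.pkl","rb")); g=cv2.cvtColor(f["img"],cv2.COLOR_BGR2GRAY)
u=317
print(g[150:200:1,u].tolist()); print(g[380:425,u].tolist())
for v in(175,185,200,220): print(v,g[v,290:345].tolist())
R=Ro.from_euler("xyz",f["rpy"]).as_matrix()
for zt in(-7,-5,-3):
    for th in(0,2):
        c,s=np.cos(np.radians(th)),np.sin(np.radians(th))
        P=np.array([[x*c+zz*s,y,zt-x*s+zz*c] for x,y,zz in[(60,-7,0),(60,7,0),(60,-7,100),(60,7,100),(-60,-7,0),(-60,7,0)]])@R.T+f["pos"]
        print(zt,th,proj(f,P).round(1).tolist())
```

```text
[77, 75, 76, 75, 79, 83, 89, 90, 88, 92, 91, 91, 92, 94, 92, 106, 136, 154, 166, 171, 170, 168, 168, 168, 170, 169, 169, 169, 167, 168, 173, 171, 171, 168, 168, 171, 169, 171, 170, 170, 167, 167, 167, 169, 168, 167, 165, 162, 161, 160]
[196, 195, 194, 196, 194, 193, 193, 194, 192, 193, 193, 194, 194, 194, 192, 192, 192, 192, 191, 192, 190, 190, 191, 190, 190, 190, 190, 189, 185, 137, 73, 50, 48, 46, 46, 45, 47, 44, 49, 45, 43, 41, 44, 45, 44]
175 [72, 73, 70, 69, 66, 68, 77, 115, 142, 157, 169, 173, 170, 170, 168, 167, 167, 170, 174, 171, 168, 170, 171, 173, 173, 172, 171, 169, 170, 170, 170, 166, 165, 167, 168, 167, 169, 173, 176, 171, 168, 170, 174, 174, 170, 158, 146, 121, 94, 89, 87, 83, 87, 87, 87]
185 [71, 72, 74, 78, 79, 78, 80, 112, 139, 156, 166, 170, 170, 170, 173, 171, 172, 170, 172, 168, 170, 170, 168, 167, 168, 171, 169, 171, 173, 172, 171, 169, 167, 168, 168, 167, 168, 167, 165, 167, 164, 167, 172, 176, 165, 153, 141, 117, 94, 90, 92, 93, 90, 90, 90]
200 [59, 64, 64, 66, 69, 72, 79, 105, 127, 141, 152, 155, 157, 158, 157, 157, 155, 156, 156, 155, 156, 156, 154, 158, 155
[... 333 characters left out ...]
, 156, 160, 157, 157, 159, 157, 154, 147, 138, 122, 105, 96, 96, 96, 100, 102, 107, 108]
-7 0 [[298.5, 165.5], [341.8, 165.5], [306.9, 155.6], [330.5, 155.6], [302.4, 463.9], [336.5, 463.9]]
-7 2 [[298.2, 166.0], [342.2, 166.0], [306.7, 149.7], [330.7, 149.7], [302.6, 459.5], [336.3, 459.5]]
-5 0 [[298.8, 165.1], [341.4, 165.1], [307.0, 155.5], [330.4, 155.5], [302.6, 459.7], [336.3, 459.7]]
-5 2 [[298.5, 165.6], [341.8, 165.6], [306.8, 149.6], [330.6, 149.6], [302.8, 455.4], [336.0, 455.4]]
-3 0 [[299.1, 164.8], [341.0, 164.8], [307.0, 155.4], [330.3, 155.4], [302.8, 455.6], [336.0, 455.6]]
-3 2 [[298.8, 165.2], [341.4, 165.2], [306.9, 149.5], [330.5, 149.5], [303.0, 451.4], [335.8, 451.4]]
```

In-hand offset is under 1 mm and tilt is about 0. Now over the box.

```bash
python3 -m inch '[[0,0,-0.02,0,0,-5.5,1],[-0.037,0.0133,0,0,0,0,1],[-0.037,0.0133,0,0,0,0,1],[-0.037,0.0133,0,0,0,0,1],[-0.037,0.0133,0,0,0,0,1],[-0.037,0.0133,0,0,0,0,1],[-0.037,0.0133,0,0,0,0,1]]' && python3 -m inch '[[-0.02,0.006,0,0,0,0,1],[0,0,0,0,0,0,1],[0,0,0,0,0,0,1]]'
cat > tgt.py <<'E'
from h import *; from rig import r
s=r.sense(); R=Ro.from_euler("xyz",s["tcp_rot"]).as_matrix()
G=Ro.from_euler("xyz",[180,0,97.06],degrees=True).as_matrix()
d=np.array([553.7,-25.5,s["eef_pos"][2]])-s["eef_pos"]
print("tool shift",(R.T@d).round(2),"rot",np.degrees(Ro.from_matrix(R.T@G).as_rotvec()).round(2),s["eef_pos"].round(1),s["contact_force"].round(1))
E
python3 tgt.py
```

```text
clock: 7.6
eef_pos: [559.2, 19.2, 297.6]
tcp_rot: [3.141, 0.006, 1.697]
contact_force: [1.0, 1.0, -2.3]
opening: 0.147
grasp_force: 59.8
clock: 7.9
eef_pos: [567.1, 1.5, 297.5]
tcp_rot: [-3.141, 0.005, 1.695]
contact_force: [-0.2, 0.4, -2.9]
opening: 0.153
grasp_force: 59.8
tool shift [-25.15 -16.7    0.14] rot [-0.04  0.29  0.07] [567.1   1.5 297.5] [-0.2  0.4 -2.9]
```

```bash
python3 -m inch '[[-0.0125,-0.0083,0,0,0.3,0,1],[-0.0125,-0.0083,0,0,0,0,1],[0,0,0,0,0,0,1],[0,0,0,0,0,0,1]]'; python3 tgt.py; python3 snap.py s4 side; python3 snap.py c4 scene
python3 - <<'E'
from h import *
a=pickle.load(open("c4.pkl","rb"))["img"][60:270,270:420]; b=pickle.load(open("s4.pkl","rb"))["img"][80:290,180:330]
cv2.imwrite("pics/over.png",cv2.resize(np.hstack([a,b]),None,fx=2.66,fy=2.66,interpolation=cv2.INTER_CUBIC))
# predicted bottom corners for TCP pose
f=pickle.load(open("c4.pkl","rb")); g=pickle.load(open("s4.pkl","rb"))
R=Ro.from_euler("xyz",f["rpy"]).as_matrix()
P=np.array([[x,y,96] for x in(-60,60) for y in(-7,7)])@R.T+f["pos"]
for q,o in((f,(270,60)),(g,(180-150,80))): print(proj(q,P).round(1).tolist(),((proj(q,P)-o)*2.66).round(0).tolist())
E
```

```text
clock: 8.3
eef_pos: [554.3, -25.7, 298.2]
tcp_rot: [-3.142, -0.0, 1.695]
contact_force: [0.6, 0.2, -2.5]
opening: 0.145
grasp_force: 59.7
tool shift [ 0.3  -0.57  0.  ] rot [-0.01 -0.03  0.07] [554.3 -25.7 298.2] [ 0.6  0.2 -2.5]
[[370.4, 129.8], [363.7, 128.3], [342.1, 152.9], [335.0, 151.2]] [[267.0, 186.0], [249.0, 182.0], [192.0, 247.0], [173.0, 243.0]]
[[226.8, 148.8], [221.0, 152.5], [278.0, 174.0], [272.3, 178.2]] [[523.0, 183.0], [508.0, 193.0], [660.0, 250.0], [645.0, 261.0]]
```

View pics/over.png

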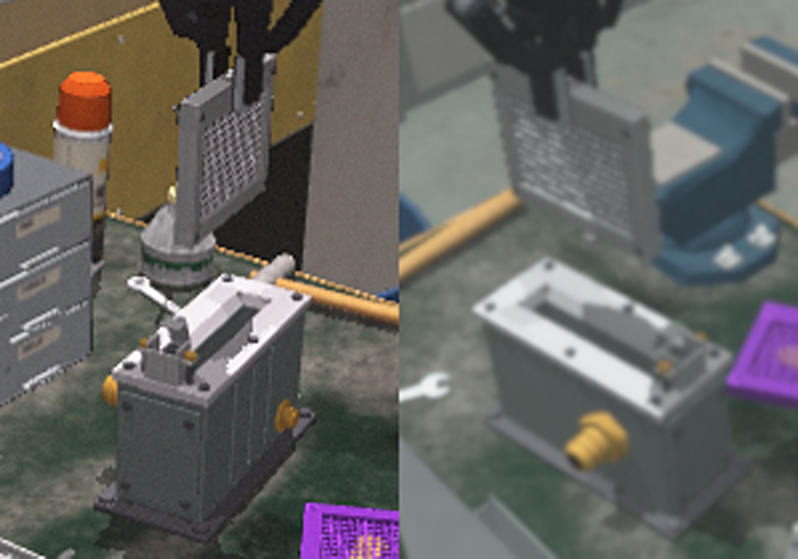

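Strainer is upright over the slot; predicted bottom corners, scene crop (183,245)/(267,186), match the picture. Lowering.

```bash
python3 -m inch '[[0.0002,-0.0005,0.02,0,0,0,1],[0,0,0.025,0,0,0,1],[0,0,0.02,0,0,0,1],[0,0,0.01,0,0,0,1],[0,0,0,0,0,0,1]]' && python3 -m inch '[[0,0,0.005,0,0,0,1],[0,0,0.005,0,0,0,1],[0,0,0.005,0,0,0,1],[0,0,0.005,0,0,0,1],[0,0,0,0,0,0,1]]'; python3 tgt.py
```

```text
clock: 8.9
eef_pos: [553.9, -25.4, 222.1]
tcp_rot: [-3.139, -0.0, 1.696]
contact_force: [0.2, -1.3, -3.2]
opening: 0.149
grasp_force: 59.9
clock: 9.4
eef_pos: [554.0, -25.4, 202.4]
tcp_rot: [-3.141, -0.001, 1.696]
contact_force: [1.1, -1.0, -3.8]
opening: 0.147
grasp_force: 59.8
tool shift [-0.08 -0.3   0.  ] rot [-0.06 -0.03  0.11] [554.  -25.4 202.4] [ 1.1 -1.  -3.8]
```

```bash
python3 -m inch '[[0,0,0.003,0,0,0,1],[0,0,0.003,0,0,0,1],[0,0,0.003,0,0,0,1],[0,0,0.003,0,0,0,1],[0,0,0,0,0,0,1]]' && python3 -m inch '[[0,0,0.004,0,0,0,1],[0,0,0.004,0,0,0,1],[0,0,0.004,0,0,0,1],[0,0,0,0,0,0,1]]'
```

```text
clock: 9.9
eef_pos: [555.1, -26.7, 191.7]
tcp_rot: [3.14, 0.002, 1.696]
contact_force: [1.3, -8.1, 0.5]
opening: 0.148
grasp_force: 60.4
clock: 10.3
eef_pos: [555.0, -26.6, 179.2]
tcp_rot: [3.141, 0.002, 1.696]
contact_force: [2.2, -6.8, -3.2]
opening: 0.143
grasp_force: 60.0
```

It has entered; the slot pushes it about 1 mm towards -y. I'll yield to that and continue.

```bash
python3 -m inch '[[-0.0015,0.0008,0,0,0,0,1],[0,0,0.006,0,0,0,1],[0,0,0.006,0,0,0,1],[0,0,0.006,0,0,0,1],[0,0,0,0,0,0,1]]' && python3 -m inch '[[0,0,0.006,0,0,0,1],[0,0,0.006,0,0,0,1],[0,0,0.005,0,0,0,1],[0,0,0,0,0,0,1]]'
```

```text
clock: 10.8
eef_pos: [555.1, -27.0, 160.0]
tcp_rot: [-3.141, -0.0, 1.696]
contact_force: [1.1, -4.7, -4.7]
opening: 0.148
grasp_force: 59.8
clock: 11.2
eef_pos: [555.1, -27.0, 143.2]
tcp_rot: [-3.141, -0.0, 1.696]
contact_force: [1.2, -3.8, -4.6]
opening: 0.148
grasp_force: 59.8
```

```bash
python3 -m inch '[[0,0,0.004,0,0,0,1],[0,0,0.004,0,0,0,1],[0,0,0,0,0,0,1],[0,0,0,0,0,0,1]]' && python3 -m inch '[[0,0,0,0,0,0,0.3],[0,0,0,0,0,0,0.3],[0,0,0,0,0,0,0.3],[0,0,0,0,0,0,0.3]]' && python3 -m inch '[[0,0,-0.02,0,0,0,0.3],[0,0,-0.03,0,0,0,0.3],[0,0,-0.01,0,0,0,1],[0,0,0,0,0,0,1],[0,0,0,0,0,0,1],[0,0,0,0,0,0,1],[0,0,0,0,0,0,1],[0,0,0,0,0,0,1]]'; python3 snap.py c5 scene; python3 snap.py w5
python3 - <<'E'
from h import *
a=pickle.load(open("c5.pkl","rb"))["img"][110:240,290:410]; b=pickle.load(open("w5.pkl","rb"))["img"]
o=np.hstack([cv2.resize(a,(360,390),interpolation=cv2.INTER_CUBIC),cv2.resize(b[80:440,120:520],(433,390))])
cv2.imwrite("pics/rel.png",o)
E
```

```text
clock: 11.6
eef_pos: [555.3, -27.0, 135.5]
tcp_rot: [-3.141, -0.0, 1.696]
contact_force: [2.5, -5.3, -3.5]
opening: 0.144
grasp_force: 59.8
clock: 12.0
eef_pos: [555.1, -26.5, 136.1]
tcp_rot: [-3.141, -0.001, 1.696]
contact_force: [0.0, 0.1, -0.3]
opening: 0.35
grasp_force: 0.0
clock: 12.8
eef_pos: [554.7, -26.7, 195.2]
tcp_rot: [-3.14, -0.001, 1.696]
contact_force: [0.2, -0.3, -0.1]
opening: -0.001
grasp_force: 0.0
```

View pics/rel.png

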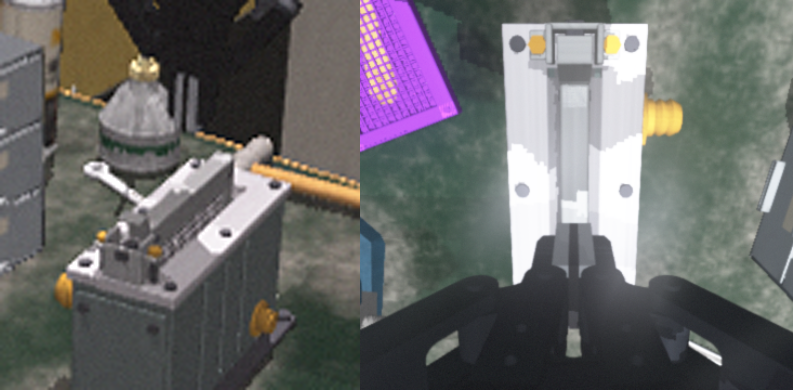

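The strainer stands in the slot protruding about 20 mm, catch held aside at crop (127,235). Jaws are shut and centred over its top edge; pressing in small steps while watching the force.

```bash
python3 -m inch '[[0,0,0.015,0,0,0,1],[0,0,0.015,0,0,0,1],[0,0,0.003,0,0,0,1],[0,0,0,0,0,0,1]]' && python3 -m inch '[[0,0,0.003,0,0,0,1],[0,0,0.003,0,0,0,1],[0,0,0,0,0,0,1]]' && python3 -m inch '[[0,0,0.002,0,0,0,1],[0,0,0.002,0,0,0,1],[0,0,0,0,0,0,1]]'
```

```text
clock: 13.3
eef_pos: [554.8, -26.7, 162.6]
tcp_rot: [-3.14, -0.001, 1.696]
contact_force: [1.1, 0.1, -0.3]
opening: -0.002
grasp_force: 0.0
clock: 13.6
eef_pos: [555.2, -26.8, 157.0]
tcp_rot: [-3.141, -0.0, 1.696]
contact_force: [-0.8, 0.9, 0.2]
opening: -0.002
grasp_force: 0.0
clock: 13.9
eef_pos: [555.1, -26.7, 152.9]
tcp_rot: [-3.141, -0.001, 1.696]
contact_force: [0.2, 0.2, 1.2]
opening: -0.0
grasp_force: 0.5
```

```bash
python3 -m inch '[[0,0,0.001,0,0,0,1],[0,0,0.001,0,0,0,1],[0,0,0,0,0,0,1]]' && python3 -m inch '[[0,0,0.001,0,0,0,1],[0,0,0.001,0,0,0,1],[0,0,0,0,0,0,1]]' && python3 -m inch '[[0,0,0.001,0,0,0,1],[0,0,0.001,0,0,0,1],[0,0,0,0,0,0,1]]' | grep -v rot
```

```text
clock: 14.2
eef_pos: [555.2, -26.7, 151.0]
tcp_rot: [-3.141, -0.0, 1.696]
contact_force: [0.1, 1.3, 2.9]
opening: 0.002
grasp_force: 1.1
clock: 14.5
eef_pos: [555.1, -26.7, 148.9]
tcp_rot: [-3.141, -0.0, 1.696]
contact_force: [-0.4, 2.3, 1.9]
opening: 0.001
grasp_force: 1.4
clock: 14.8
eef_pos: [555.1, -26.7, 146.9]
contact_force: [0.4, 1.1, 3.7]
opening: 0.0
grasp_force: 1.8
```

```bash
for i in 1; do python3 -m inch '[[0,0,0.001,0,0,0,1],[0,0,0.001,0,0,0,1],[0,0,0,0,0,0,1]]' && python3 -m inch '[[0,0,0.001,0,0,0,1],[0,0,0,0,0,0,1]]' && python3 -m inch '[[0,0,0.001,0,0,0,1],[0,0,0,0,0,0,1]]' && python3 -m inch '[[0,0,0.001,0,0,0,1],[0,0,0,0,0,0,1]]'; done | grep -E 'eef|contact'
```

```text
eef_pos: [555.1, -26.7, 144.9]
contact_force: [-0.9, 1.6, 4.5]
eef_pos: [555.2, -26.7, 144.0]
contact_force: [-0.2, 2.1, 4.4]
eef_pos: [555.2, -26.7, 143.0]
contact_force: [0.1, 2.3, 5.0]
eef_pos: [555.2, -26.4, 142.1]
contact_force: [0.2, 2.8, 5.2]
```

```bash
for i in 1; do python3 -m inch '[[0,0,0.001,0,0,0,1],[0,0,0,0,0,0,1]]' && python3 -m inch '[[0,0,0.001,0,0,0,1],[0,0,0,0,0,0,1]]' && python3 -m inch '[[0,0,0.0005,0,0,0,1],[0,0,0,0,0,0,1]]'; done | grep -E 'eef|contact'
```

```text
eef_pos: [555.7, -25.9, 141.8]
contact_force: [-0.3, 6.2, 12.5]
eef_pos: [555.9, -25.6, 141.6]
contact_force: [-2.8, 8.7, 18.9]
eef_pos: [556.0, -25.6, 141.5]
contact_force: [-4.6, 8.7, 23.0]
```

Rigid ledge reached, 23 N, so it went past home. Backing off and checking whether the catch holds.

```bash
python3 -m inch '[[0,0,-0.003,0,0,0,1],[0,0,-0.005,0,0,0,1],[0,0,-0.04,0,0,0,1],[0,0,-0.05,0,0,0,1],[0,0,-0.05,0,0,0,1],[0,0,0,0,0,0,1],[0,0,0,0,0,0,1]]'; python3 snap.py c6 scene; python3 snap.py d6 side; python3 snap.py w6
python3 - <<'E'
from h import *
o=np.zeros((560,800,3),np.uint8)
a=pickle.load(open("c6.pkl","rb"))["img"][150:220,305:395]; d=pickle.load(open("d6.pkl","rb"))["img"][165:245,200:315]; b=pickle.load(open("w6.pkl","rb"))["img"]
o[:280,:360]=cv2.resize(a,(360,280),interpolation=cv2.INTER_CUBIC); o[280:,:400]=cv2.resize(d,(400,280),interpolation=cv2.INTER_CUBIC)
c=b[95:330,250:400]; o[:560,420:777]=cv2.resize(c,(357,560),interpolation=cv2.INTER_CUBIC)
cv2.imwrite("pics/home.png",o)
E
```

```text
clock: 17.0
eef_pos: [555.5, -27.1, 288.4]
tcp_rot: [3.14, 0.0, 1.696]
contact_force: [-1.1, 0.9, -0.4]
opening: -0.002
grasp_force: 0.0
```

View pics/home.png

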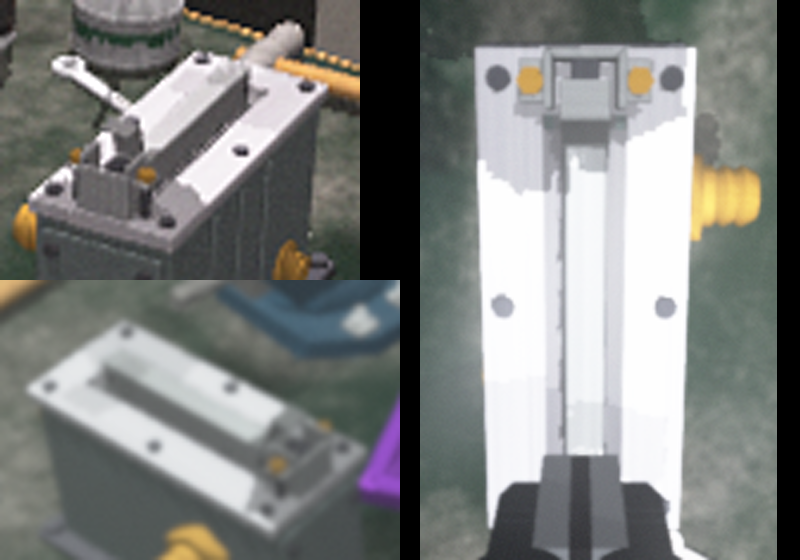

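Run:
```python
from h import *
c=pickle.load(open("c6.pkl","rb")); f1=pickle.load(open("w1.pkl","rb")); f6=pickle.load(open("w6.pkl","rb"))
a=np.radians(7.06); X=np.array([np.cos(a),np.sin(a)]); Y=np.array([-np.sin(a),np.cos(a)]); o=np.array([555,-26.8])
for z in(124.5,126.5,130,135):
    P=[np.r_[o+sx*7*X-60*Y,z] for sx in(-1,1)]; print(z,((proj(c,P)-[305,150])*4).round(0).tolist())
for n,f in(("rest",f1),("now",f6)):
    g=cv2.cvtColor(f["img"],cv2.COLOR_BGR2GRAY); print(n,[g[v,320:330].mean().round().astype(int) for v in range(118,162)])
    for y in(50,55,60):print(y,proj(f,[np.r_[np.array([553.7,-25.5])+y*Y,z] for z in(127,140,150)])[:,1].round(1))
```

```text
124.5 [[253.0, 64.0], [227.0, 58.0]]
126.5 [[253.0, 61.0], [227.0, 54.0]]
130 [[253.0, 54.0], [227.0, 48.0]]
135 [[254.0, 45.0], [228.0, 39.0]]
rest [np.int64(187), np.int64(163), np.int64(126), np.int64(112), np.int64(114), np.int64(115), np.int64(115), np.int64(116), np.int64(117), np.int64(118), np.int64(120), np.int64(129), np.int64(173), np.int64(194), np.int64(193), np.int64(192), np.int64(192), np.int64(194), np.int64(193), np.int64(193), np.int64(192), np.int64(192), np.int64(193), np.int64(195), np.int64(195), np.int64(194), np.int64(185), np.int64(164), np.int64(135), np.int64(127), np.int64(132), np.int64(128), np.int64(121), np.int64(121), np.int64(121), np.int64(122), np.int64(123), np.int64(132), np.int64(145), np.int64(165), np.int64(176), np.int64(174), np.int64(174), np.int64(173)]
50 [163.5 164.4 165.1]
55 [157.1 157.7 158.2]
60 [150.7 151.  151.3]
now [np.int64(161), np.int64(120), np.int64(103), np.int64(134), np.int64(138), np.int64(135), np.int64(137), np.int64(137), np.int64(138), np.int64(150), np.int64(174), np.int64(184), np.int64(185), np.int64(184), np.int64(183), np.int64(184), np.int64(186), np.int64(185), np.int64(185), np.int64(184), np.int64(183), np.int64(184), np.int64(187), np.int64(187), np.int64(186), np.int64(179), np.int64(164), np.int64(137), np.int64(116), np.int64(114), np.int64(115), np.int64(116), np.int64(117), np.int64(118), np.int64(120), np.int64(120), np.int64(122), np.int64(135), np.int64(150), np.int64(170), np.int64(183), np.int64(185), np.int64(185), np.int64(188)]
50 [164.5 165.5 166.3]
55 [157.9 158.5 159.1]
60 [151.2 151.5 151.8]
```

Run:
```python
from h import *
Y=np.array([-np.sin(np.radians(7.06)),np.cos(np.radians(7.06))])
for n in("w1","w6"):
    f=pickle.load(open(n+".pkl","rb")); g=cv2.GaussianBlur(cv2.cvtColor(f["img"],cv2.COLOR_BGR2GRAY),(3,3),0).astype(float)
    def edge(u0,u1,v0,v1):
        a=g[v0:v1,u0:u1].mean(1); d=abs(np.diff(a)); i=d.argmax(); w=d[max(i-2,0):i+3]; return v0+.5+max(i-2,0)+(w*np.arange(len(w))).sum()/w.sum()
    top=[edge(u,u+8,108,121) for u in(298,346)]; lip=edge(319,331,140,150); back_=edge(319,331,124,134)
    print(n,np.round(top,2),"lip",round(lip,2),"rear",round(back_,2))
    t=back(f,[[322,np.mean(top)]],112)[0]; 
    print("rim y",(t[:2]-[553.7,-25.5])@Y, [( (back(f,[[325,lip]],z)[0][:2]-t[:2])@Y).round(2) for z in(127,140,152)])
```

```text
w1 [115.69 114.61] lip 145.12 rear 129.58
rim y 87.88818811147347 [np.float64(-23.61), np.float64(-23.56), np.float64(-23.52)]
w6 [114.02 114.43] lip 144.44 rear 127.47
rim y 87.82255530996416 [np.float64(-22.84), np.float64(-22.82), np.float64(-22.81)]
```

The strainer's top sits about 12–14 mm over the rim and has not sprung back up to 22 mm or more. The catch lip is within about 1 mm of rest, against 5 mm when deflected. It is held, and the gripper is clear.

```bash
python3 -c "
from rig import r
print(r.sign_off())"
```

```text
the job is handed in; nothing more can be done
None
```

The wide strainer is in the filter box slot, pressed down to its stop at 23 N; the pictures show it held down with the catch back within about 1 mm of rest. The narrow one was left in the stand and the job is handed in (no verdict was returned).

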